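# Read the back of a hung gel card through the swivel mirror

### The job

Hang the white saddle-shaped card holder over the reading stand's bar with the green mark facing the mirror, let go of it without dropping it, and leave it hanging there. Then take the mirror by its blue handle and turn it until the stand's camera sees the green mark in the middle of the mirror, and finish while still holding the mirror at that angle, because a spring turns it back. Leave the specimen cup, the timer and the tube rack where they are.

Things in the scene. Friction and masses are not known exactly. Their poses are not given: they have to be found in the camera images.
- holder: White rigid saddle (upside-down U) with a gel card on each of its two leaves, 60 mm along x, 110 to 160 g, loose, starts standing on the bench. Origin: centre of its underside, z up. Leaves 89 mm long, flaring 6 degrees: gap 16 mm at the top, 35 mm at the bottom (41 over all), its ceiling 88 mm above the origin. The green mark is on the +y leaf. Hung on the bar it swings freely, origin 68 mm up.
- holder_fin (a point): Middle of the orange grip fin on top of the holder: 40 mm along the holder's x, 10 mm thick along its y, from 92 to 127 mm above the holder's origin (this point is 109 mm above it). Pinch it across y from above.
- mark (a point): Centre of the round green mark with a white middle (20 mm across) on the outer face of the holder's +y leaf: 18 mm along +y and 42 mm above the holder's origin.
- bar: Fixed level steel bar of the stand, 12 mm diameter. Origin: on its axis, 150 mm above the bench, in the middle of the hanging place; x along the bar; the mirror's pivot line is 160 mm from the origin along +y. It runs from a post (14 mm thick, at x = -75 mm, black ball on top up to 172 mm above the bench) to a black end cap 17 mm across at x = 64 to 70 mm.
- mirror (a joint): Swivel angle of the mirror about its upright pivot line: 0 parked at its stop; grows as it turns clockwise seen from above, up to 1.45. A light spring (0.015 N m at 0, 0.03 N m per rad more) turns it back to 0 when let go.
- mirror_handle: Blue upright fin on top of the mirror, turning with it: 10 mm thick along its x, 40 mm along its y. Origin in its middle, 173 mm above the bench, exactly over the pivot line; its top is 19 mm higher, the mirror's frame begins 20 mm lower. x points out of the mirror's glass face, square to it. Pinch it across x from above.
- mirror_glass (a point): Centre of the mirror's glass, on the pivot line, 114 mm above the bench. The glass is 78 mm wide, 70 mm tall, in a black frame 86 x 78 x 10 mm.
- lens (a point): Centre of the front lens of the stand's camera, 113 mm above the bench, 240 mm from the mirror's pivot line and aimed at it. The camera (black, 50 mm, top at 138 mm) is fixed on a clamped arm round the pivot, at an angle that differs from start to start.
- sight (a point): Not a part but a direction, at a point on the pivot line 113 mm above the bench: x is the camera's central line of sight after it bounces off the mirror (it turns twice as far as the mirror), z up. With the mark on this x axis the camera sees it in the middle of the mirror; the glass then faces halfway between lens and mark.
- cup: Bystander: specimen cup with blue screw lid, 66 mm across, 72 mm tall, loose. Origin: centre of its underside.
- timer: Bystander: white square bench timer lying flat, 62 x 62 x 16 mm, loose. Origin: centre of its underside.
- rack: Bystander: white rack of capped blood tubes, 75 x 140 x 98 mm, loose. Origin: centre of its underside.
- stand: Fixed white reading stand (base 12 mm thick) that carries the mirror, bar and camera. Origin on the bench right under the mirror's pivot line; the bar lies 160 mm away on its -y side, parallel to its x axis.

How it is judged (in metres and radians):
On the way:
1. The holder hangs upright on the bar with the mark towards the mirror, and has been let go (contact force between holder and bar above 0.5 N and contact force between the fingers and holder below 0.05 N and height (world z) of holder between 0.062 and 0.076 m and angle between holder's own z axis and vertical below 0.2 rad and y of sight in the frame of holder above 0.1 m), for 0.3 s.
At the end, for the whole second after the job is handed in: The holder hangs still on the bar, clear of the robot, upright within 11 degrees, mark to the mirror; the camera's sight line by way of the mirror's middle passes within 18 mm of the mark's centre (about 3 degrees of mirror); the fingers hold the handle with over 1 N, mirror still (all of step 1 and contact force between the arm and holder below 0.05 N and linear speed of holder below 0.05 m/s and x of mark in the frame of sight above 0.08 m and y of mark in the frame of sight between -0.018 and 0.018 m and z of mark in the frame of sight between -0.02 and 0.02 m and contact force between the fingers and mirror_handle above 1 N and velocity of joint mirror between -0.05 and 0.05 rad/s); the arm keeps its last pose, push and grip.
It fails at once if The holder falls freely (dropped from more than a couple of centimetres) (contact force between the fingers and holder below 0.01 N and linear speed of holder above 0.6 m/s).
It fails at once if The cup, timer or rack is moved by more than 30 mm (distance of any of cup, timer, rack from where it was at the start of the episode above 0.03 m).
It also fails if it takes over 48 s, if anything falls off the work surface, if the arm or the gripper's body presses on something with over 40 N, if the wrist force passes 120 N, or if a joint passes its speed limit or range.

### The arm

A 7-joint arm with a two-finger parallel gripper is mounted at the origin on the work surface. World frame = base frame: x ahead of the robot, y to its left, z up, the work surface at z = 0. Lengths are in mm, angles in rad, forces in N, time in s.
With the tool pointing down it reaches from about 425 to 1025 mm from the base axis. Payload 9.4 kg.
Tool frame: the origin (TCP) lies between the finger pads; the fingertips stand 17 mm ahead of it and the grasp point (between the pads) lies 2 mm behind it (bot.tip_reach is the z of the fingertips in the tool frame, in mm); z points along the fingers, x is the direction in which the jaws open and shut, and the axes are right-handed (so a half turn about z gives the same grasp; the last joint's range is limited). The gripper opens to 93 mm and grips with 3 to 60 N. Pads are 15 mm wide; open, the fingers measure 128 mm over their backs; the gripper's body (75 mm by 188 mm) begins 65 mm behind the grasp point.
Start: joints at [1.107, 0.599, -0.003, 1.599, 0.002, 0.943, -0.08], TCP at [273.479, -671.441, 203.018] pointing down, gripper open.
Joint ranges: [-2.57, 2.57], [-0.35, 1.97], [-1.29, 1.29], [0.11, 2.56], [-1.05, 4.19], [0.11, 1.86], [-2.63, 2.63]. Speed limits (rad/s): [2.22, 2.22, 3.01, 3.01, 3.14, 3.14, 3.14].

### API

Orientations are given as a 3x3 rotation matrix whose columns are the frame's x, y, z axes.
In Python, from bench import bot, cams gives the robot as it stands.
- The arm moves only by the tool jog_arm, never from a script. Its argument "deltas" is one flat list of numbers, 7 for each row, row after row: the closure, from 0 (fully open) to 1 (shut), then the shift along the tool's x, y, z in m, then the turn, a rotation vector about the tool's x, y, z in degrees. In form: [gripper, x, y, z, rx, ry, rz, gripper, x, y, z, rx, ry, rz, ...]. A call has 1 to 8 rows; each row is the pose to reach, as a shift and turn from the pose measured when the call began, along the tool's axes at that moment; what a row does not reach only later rows make up. A row lasts 1/8 s, in which the tool goes at most 62.5 mm and 10.7 degrees, less where a joint would pass 70% of its speed; a pose out of reach is approached as far as the arm can. A call with a gripper value outside its range is refused whole. The fingers move at their own pace and stop on an object; the grip force is fixed at half the most. Time passes only in rows, so rows that repeat a pose let the fingers close. It gives the time, the measured TCP pose, the force and the opening at its end, in the units of the state.
- bot.read_state(): the state, without advancing time (a new reading comes with each control period).
- cams.grab_frame(name): name is "scene" or "top" or "wrist"; returns (picture, depth): 384x512x3 uint8, red, green, blue; 384x512 float32, mm along the optical axis (not along the pixel's ray), 0 where there is no reading.
- cams.calibration(name): a dict with "mtx" (3x3 intrinsics, pixels), "R" (3x3) and "t" (3): a world point X has camera coordinates R X + t. Camera axes: x right, y down, z forward; pixel columns grow to the right and rows downward; lengths in mm; the calibration is good to about 2 mm. The wrist camera is an equidistant fisheye: a pixel r from the principal point sees the ray r / f radians off the axis. A picture is of the moment at which its call begins: read the wrist's pose just before it. calibration takes no time and is no camera call; for the wrist camera it gives the pose at the moment of the call.
- bot.job_done(): hands the job in, once; it reports no verdict.
The state is a dict: "clock": time; "qpos": joint angles; "qd": joint speeds; "effort": joint torques, N m; "tool_pos": TCP position; "orientation": TCP orientation; "force": force on the tool from outside, world axes, zero at the start; "moment": the same for the moment, N m; "gripper_width": finger opening in mm.
Only numpy, scipy, OpenCV 4.12 (cv2) and the standard library are available. Lean on these libraries where they do the work, as an engineer would, in place of code of your own. Each camera call takes 0.05 s, during which the arm holds its last target. There are 200 camera calls.

## Working session

There is one attempt and no reset: what is moved stays moved. The work goes in short steps, Python scripts to look and compute and a tool call to move; the robot and the scene stay as the last step left them, time stands still between calls to the robot, and variables do not carry over. Pictures are saved under pics/ and viewed, on a budget of 10 in all, crops included, one or two more only if the job needs it, and the job is handed in when it is done.

Besides the shell and the picture viewer there is one more tool, called after "Request:" as a command line: name --argument value ..., lists and objects as JSON in quotes. jog_arm: Moves the arm, as the interface text tells. Its arguments: {"type":"object","properties":{"deltas":{"type":"array"}},"required":["deltas"]}

```bash
mkdir -p pics; ls; cat > h.py <<'E'
import numpy as np, cv2
from bench import bot, cams
def world(name,depth,cal,uv):
    K,R,t=cal["mtx"],cal["R"],cal["t"]
    u,v=np.asarray(uv,float).reshape(-1,2).T
    z=depth[v.astype(int),u.astype(int)]
    P=np.stack([(u-K[0,2])/K[0,0]*z,(v-K[1,2])/K[1,1]*z,z],1)
    return (P-t)@R
def cloud(name,d,cal):
    v,u=np.mgrid[0:384,0:512]
    return world(name,d,cal,np.stack([u.ravel(),v.ravel()],1)).reshape(384,512,3)
def grab(name,fn=None):
    cal={k:np.array(x,float) for k,x in cams.calibration(name).items() if k in("mtx","R","t")}
    im,d=cams.grab_frame(name)
    if fn: np.savez('pics/'+fn+'.npz',im=im,d=d,**cal)
    return im,d,cal
E
python3 - <<'E'
from h import *
ims=[]
for n in("scene","top"):
    im,d,c=grab(n,n); ims.append(im); print(n,c["mtx"].round(1).tolist(),c["R"].round(3).tolist(),c["t"].round())
im=np.vstack(ims)
cv2.imwrite('pics/a.png',cv2.resize(ims[0],(800,600))[:,:,::-1]);cv2.imwrite('pics/b.png',cv2.resize(ims[1],(800,600))[:,:,::-1])
print(bot.read_state())
E
```

```text
pics
scene [[398.2, 0.0, 252.8], [0.0, 398.2, 187.6], [0.0, 0.0, 1.0]] [[0.857, 0.515, 0.019], [0.381, -0.609, -0.696], [-0.346, 0.604, -0.718]] [-499.  -98. 1258.]
top [[416.5, 0.0, 252.1], [0.0, 416.5, 189.5], [0.0, 0.0, 1.0]] [[-0.024, -1.0, -0.019], [-0.998, 0.025, -0.051], [0.051, 0.017, -0.999]] [  69.  564. 1393.]
{'clock': 0.1, 'qpos': array([ 1.10730863,  0.60005445, -0.00253803,  1.600067  ,  0.00176314,
        0.94289737, -0.07982426]), 'qd': array([-0.00041156, -0.00099625,  0.00240886, -0.00138591, -0.00010118,
       -0.00111265, -0.00167923]), 'effort': array([ 6.30061812e-03, -7.66549015e+01,  1.50270022e+00, -2.52938426e+01,
       -5.22746157e-02,  1.35323792e-02,  5.27687121e-05]), 'tool_pos': array([ 273.29401755, -671.00815783,  202.23355822]), 'orientation': array([[ 3.77222495e-01, -9.26122447e-01, -6.33584270e-04],
       [-9.26121576e-01, -3.77223013e-01,  1.27520929e-03],
       [-1.42000252e-03,  1.05738430e-04, -9.99998986e-01]]), 'force': array([-0.72027389,  0.13775856, -0.28786261]), 'moment': array([ 0.01627229,  0.01599454, -0.01025101]), 'gripper_width': 93.38116813314474}
```

View pics/a.png

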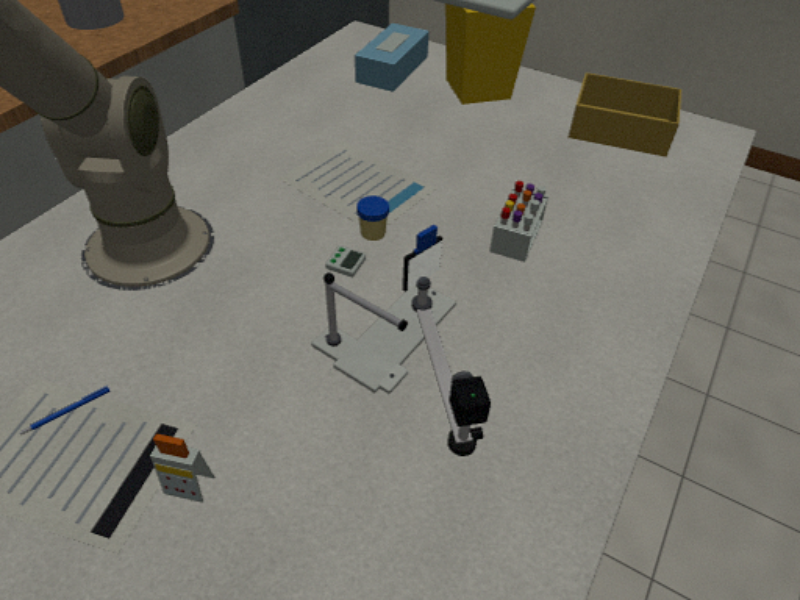

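View pics/b.png

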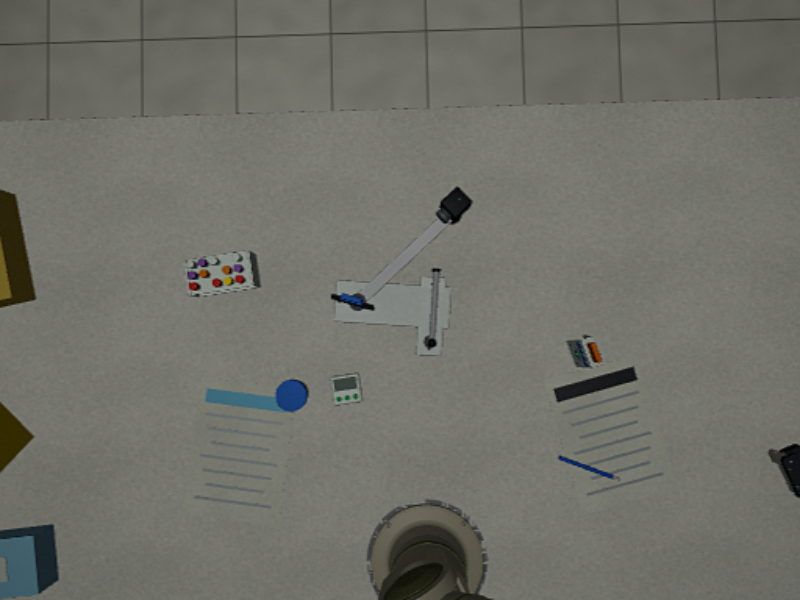

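```bash
cat >> h.py <<'E'
def load(fn):
    z=np.load('pics/'+fn+'.npz'); return z['im'],z['d'],{k:z[k] for k in('mtx','R','t')}
E
python3 - <<'E'
from h import *
def rect(P):
    (c,s,a)=cv2.minAreaRect(P[:,:2].astype(np.float32)); return np.round(c,1),np.round(s,1),round(a,1)
out=[]
for n in("scene","top"):
    im,d,c=load(n); X=cloud(n,d,c); hsv=cv2.cvtColor(im,cv2.COLOR_RGB2HSV)
    h,s,v=[hsv[...,i].astype(int) for i in range(3)]; z=X[...,2]; ok=d>0
    org=ok&(h<15)&(s>150)&(v>80)&(z>60)&(X[...,1]<-200)
    blue=ok&(h>100)&(h<130)&(s>120)&(z>120)
    for k,m in(("fin",org),("handle",blue)):
        P=X[m]
        if len(P): print(n,k,len(P),'med',np.median(P,0).round(1),'zrange',np.percentile(P[:,2],[3,50,97]).round(),rect(P))
    # bar
    B=np.median(X[org],0)
    hand=np.median(X[blue],0)
    m=ok&(z>125)&(z<185)&(abs(X[...,1]-(hand[1]-160))<30)&(abs(X[...,0]-hand[0])<120)
    P=X[m]; print(n,'bar',len(P),P.mean(0).round(1),rect(P),'zp',np.percentile(P[:,2],[5,50,95]).round())
    for lo in range(-100,90,15):
        q=P[(P[:,0]-hand[0]>lo)&(P[:,0]-hand[0]<=lo+15)]
        if len(q):print('   ',lo,len(q),q.mean(0).round(1))
    m=ok&(z>120)&(z<145)&(X[...,0]>hand[0]+80)&(abs(X[...,1]-hand[1]+110)<100)
    if m.any(): print(n,'cam',rect(X[m]),np.median(X[m],0).round(1))
    base=ok&(z>8)&(z<18)&(abs(X[...,0]-hand[0])<150)&(X[...,1]<hand[1]+40)&(X[...,1]>hand[1]-200); print('base',rect(X[base]))
s,_,_=load('scene');t,_,_=load('top')
a=cv2.resize(s[265:335,80:150],(400,400),interpolation=2);b=cv2.resize(t[200:250,350:400],(400,400),interpolation=2)
cv2.imwrite('pics/c.png',np.hstack([a,b])[:,:,::-1])
E
```

```text
scene fin 81 med [ 440.3 -342.   127.4] zrange [125. 127. 129.] (array([ 440.1, -341.4]), array([38.5,  9.5]), 19.3)
scene handle 229 med [559.6 123.8 168.5] zrange [128. 168. 193.] (array([649.8,  11.9]), array([218.7, 299.6]), 65.7)
scene bar 366 [529.3 -24.8 153.7] (array([537.2, -23. ]), array([ 17.1, 150.2]), 85.4) zp [137. 154. 168.]
    -100 86 [469.3 -20.5 153.2]
    -85 29 [481.5 -20.2 154.5]
    -70 27 [497. -22. 154.]
    -55 28 [511.8 -22.7 153.8]
    -40 27 [526.9 -24.6 154.2]
    -25 30 [541.3 -25.6 153.7]
    -10 30 [557.2 -26.9 154.1]
    5 29 [572.4 -28.4 154.1]
    20 30 [587.2 -29.5 153.8]
    35 34 [603.1 -31.9 154.2]
    50 16 [610.7 -29.2 151.2]
scene cam (array([738.3, -66.4]), array([47.1, 68.6]), 40.5) [741.7 -70.8 137.4]
base (array([572.1,  47.8]), array([231.4, 267.9]), 89.1)
top fin 33 med [ 437.3 -343.5  126.6] zrange [120. 127. 131.] (array([ 439.6, -342.6]), array([38.2,  8.2]), 19.9)
top handle 100 med [552.9 126.3 188.5] zrange [137. 189. 341.] (array([ 504.3, -272. ]), array([841.5, 300.8]), 63.2)
top bar 206 [533.9 -24.5 156.5] (array([535.6, -24. ]), array([ 15.3, 148.7]), 85.8) zp [150. 155. 170.]
    -100 16 [464.9 -18.8 169.7]
    -85 22 [475.8 -19.4 160.8]
    -70 20 [491.4 -20.1 153.7]
    -55 19 [506.6 -22.7 153.9]
    -40 20 [521.6 -23.9 155.5]
    -25 19 [536.5 -24.6 154.2]
    -10 18 [550.5 -25.4 153.9]
    5 19 [564.4 -28.  155.5]
    20 20 [579.3 -28.5 154.8]
    35 20 [594.6 -29.  154.2]
    50 13 [607.  -30.7 156.9]
top cam (array([738.7, -69.1]), array([44.2, 67.7]), 44.6) [736.3 -65.  136. ]
base (array([557.2,  49.2]), array([285.5, 233.1]), 0.8)
```

View pics/c.png

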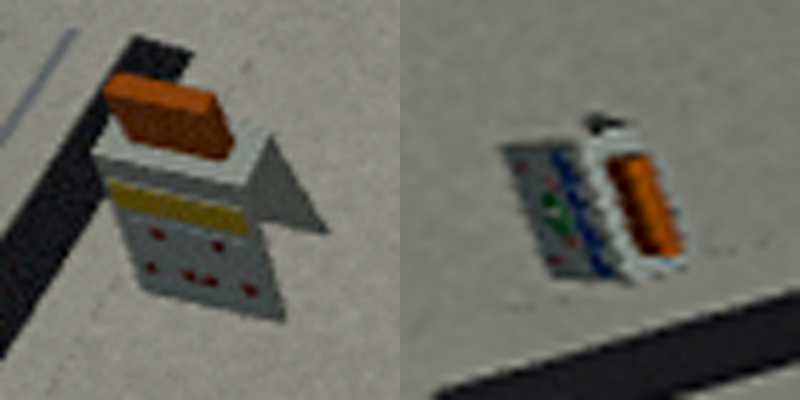

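The top view's +y-facing leaf carries the green mark (crop c.png, about 555,212). The yellow/red leaf faces -y. The fin is at about (440, -342), long axis at +19.5°, and the bar lies at about -5°. I'm moving above the fin.

Request:
jog_arm --deltas '[0.3,-0.242,-0.2785,0,0,0,2.7,0.3,-0.242,-0.2785,0,0,0,2.7,0.3,-0.242,-0.2785,0,0,0,2.7,0.3,-0.242,-0.2785,0,0,0,2.7,0.3,-0.242,-0.2785,0,0,0,2.7,0.3,-0.242,-0.2785,0,0,0,2.7,0.3,-0.242,-0.2785,0,0,0,2.7,0.3,-0.242,-0.2785,0,0,0,2.7]'

```text
clock: 1.1
tool_pos: [439.6, -342.3, 202.5]
orientation: [[0.333, -0.943, -0.001], [-0.943, -0.333, 0.001], [-0.001, 0.001, -1.0]]
force: [0.7, -0.9, -0.1]
gripper_width: 65.0
```

```bash
cat >> h.py <<'E'
def tgt(pos,ang,tiltless=True):
    """print jog shift (m) and turn (deg) to TCP pos (mm), tool down with tool x at world angle ang (deg)"""
    from scipy.spatial.transform import Rotation as Ro
    s=bot.read_state(); R=s['orientation']; a=np.radians(ang)
    T=np.array([[np.cos(a),np.sin(a),0],[np.sin(a),-np.cos(a),0],[0,0,-1.]])
    print('at',s['tool_pos'].round(1),'w',round(s['gripper_width'],1),'F',s['force'].round(1),'t',round(s['clock'],2),'xang',np.degrees(np.arctan2(R[1,0],R[0,0])).round(1))
    print('shift',(R.T@(np.array(pos)-s['tool_pos'])/1000).round(4),'rot',np.degrees(Ro.from_matrix(R.T@T).as_rotvec()).round(1))
E
python3 - <<'E'
from h import *
tgt([440,-342,203],-70.5)
im,d,c=grab('wrist','w1');print(c['mtx'],c['R'].round(2),c['t'])
im2,_,_=grab('top','top2')
# wrist estimate
K=c['mtx'];v,u=np.mgrid[0:384,0:512];x=(u-K[0,2]);y=(v-K[1,2]);r=np.hypot(x,y)+1e-9;th=r/K[0,0]
P=np.stack([x/r*np.tan(th)*d,y/r*np.tan(th)*d,d],-1);W=(P-c['t'])@c['R']
hsv=cv2.cvtColor(im,cv2.COLOR_RGB2HSV);h,s,vv=[hsv[...,i].astype(int) for i in range(3)]
m=(h<15)&(s>140)&(vv>60)&(d>0)&(W[...,2]>118)&(W[...,2]<136)&(np.hypot(W[...,0]-440,W[...,1]+342)<50)
q=W[m];print(len(q),np.median(q,0),q.mean(0),cv2.minAreaRect(q[:,:2].astype(np.float32)))
cv2.imwrite('pics/d.png',im[:,:,::-1])
# handle
for n in('scene','top'):
    im,d,c=load(n);X=cloud(n,d,c);hsv=cv2.cvtColor(im,cv2.COLOR_RGB2HSV);h,s,vv=[hsv[...,i].astype(int) for i in range(3)]
    m=(h>100)&(h<130)&(s>110)&(d>0)&(np.hypot(X[...,0]-556,X[...,1]-134)<40)&(X[...,2]>155)&(X[...,2]<200)
    for lo,hi in((155,186),(186,200)):
        q=X[m&(X[...,2]>lo)&(X[...,2]<=hi)]
        if len(q)>3: print(n,lo,len(q),q.mean(0).round(1),cv2.minAreaRect(q[:,:2].astype(np.float32)))
    m=(vv<70)&(d>0)&(np.hypot(X[...,0]-556,X[...,1]-134)<60)&(X[...,2]>140)&(X[...,2]<165);q=X[m];print(n,'frame top',q.mean(0),cv2.minAreaRect(q[:,:2].astype(np.float32)))
E
```

```text
at [ 439.6 -342.3  202.5] w 65.0 F [ 0.7 -0.9 -0.1] t 1.1 xang -70.5
shift [-0.0001 -0.0004 -0.0005] rot [ 0.   0.1 -0. ]
[[297.31863964   0.         257.27867573]
 [  0.         297.31863964 191.48122978]
 [  0.           0.           1.        ]] [[ 0.33 -0.94 -0.  ]
 [-0.9  -0.32  0.3 ]
 [-0.28 -0.1  -0.95]] [-470.29534016  252.00640746  481.73348692]
387 [ 441.71223813 -343.08624207  126.94496602] [ 441.52588432 -343.17887957  126.95215535] ((441.1434326171875, -343.01617431640625), (39.310394287109375, 8.381053924560547), 19.765583038330078)
scene 155 96 [557.7 130.6 171.9] ((557.8534545898438, 132.5817413330078), (42.98495101928711, 8.711132049560547), 65.5929183959961)
scene 186 55 [556.9 134.2 190.5] ((555.7745361328125, 135.0281982421875), (40.6572265625, 10.815041542053223), 74.17229461669922)
scene frame top [551.79094937 127.52826412 153.4814116 ] ((554.0183715820312, 135.5116729736328), (81.5721206665039, 14.1494140625), 73.43706512451172)
top 155 19 [550.9 134.3 163.4] ((555.23095703125, 142.183349609375), (58.56398391723633, 8.206557273864746), 73.0322036743164)
top 186 41 [556.  134.3 190.8] ((555.97607421875, 134.39303588867188), (36.988319396972656, 9.454675674438477), 74.84977722167969)
top frame top [549.9712903  134.13856895 152.04882473] ((551.4690551757812, 134.90631103515625), (83.08260345458984, 10.217384338378906), 73.093994140625)
```

View pics/d.png

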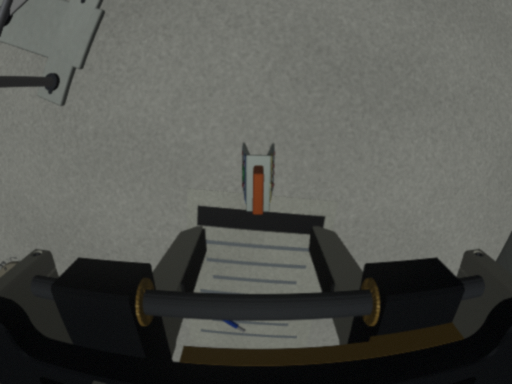

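The wrist view shows the fin centred and aligned between the fingers, around (258,190). I'll descend and grip.

Request:
jog_arm --deltas '[0.3,0.001,-0.001,0.045,0,0,0,0.3,0.001,-0.001,0.0875,0,0,0,0.3,0.001,-0.001,0.0875,0,0,0,1,0.001,-0.001,0.0875,0,0,0,1,0.001,-0.001,0.0875,0,0,0,1,0.001,-0.001,0.0875,0,0,0,1,0.001,-0.001,0.0875,0,0,0,1,0.001,-0.001,0.0875,0,0,0]'

```text
clock: 2.2
tool_pos: [440.3, -343.9, 115.3]
orientation: [[0.331, -0.944, -0.001], [-0.944, -0.331, 0.0], [-0.001, 0.001, -1.0]]
force: [0.6, -0.5, 0.3]
gripper_width: 19.3
```

Request:
jog_arm --deltas '[1,0,0,-0.02,0,0,0,1,0,0,-0.07,0,0,0,1,0,0,-0.13,0,0,0,1,0,0,-0.19,0,0,0,1,0,0,-0.19,0,0,0,1,0,0,-0.19,0,0,0]'

```text
clock: 2.95
tool_pos: [440.1, -343.6, 304.8]
orientation: [[0.331, -0.943, -0.001], [-0.943, -0.331, 0.001], [-0.001, 0.001, -1.0]]
force: [-0.0, 0.2, -0.1]
gripper_width: 0.5
```

```bash
python3 - <<'E'
from h import *
tgt([542.5,-25,308],-95)
im,d,c=grab('scene','s3'); cv2.imwrite('pics/e.png',im[120:360,40:360,::-1])
E
```

```text
at [ 440.1 -343.6  304.8] w 0.5 F [-0.   0.2 -0.1] t 2.95 xang -70.6
shift [-0.2667 -0.2022 -0.0031] rot [ 0.1  0.  24.4]
```

View pics/e.png

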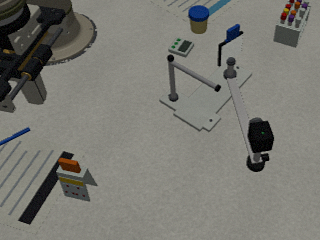

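The fingers hadn't finished closing (19 mm) when I lifted. The holder still stands at about (75,175) in e.png. I'll re-measure it and retry with a longer close.

Request:
jog_arm --deltas '[0.3,0,0,0.05,0,0,0,0.3,0,0,0.1,0,0,0,0.3,0,0,0.1,0,0,0,0.3,0,0,0.1,0,0,0,0.3,0,0,0.1,0,0,0,0.3,0,0,0.1,0,0,0]'

```text
clock: 3.75
tool_pos: [440.1, -343.7, 205.4]
orientation: [[0.331, -0.944, -0.001], [-0.944, -0.331, 0.0], [-0.0, 0.0, -1.0]]
force: [0.5, -0.4, 0.2]
gripper_width: 55.5
```

```bash
python3 - <<'E'
from h import *
im,d,c=grab('wrist','w2')
K=c['mtx'];v,u=np.mgrid[0:384,0:512];x=(u-K[0,2]);y=(v-K[1,2]);r=np.hypot(x,y)+1e-9;th=r/K[0,0]
P=np.stack([x/r*np.tan(th)*d,y/r*np.tan(th)*d,d],-1);W=(P-c['t'])@c['R']
hsv=cv2.cvtColor(im,cv2.COLOR_RGB2HSV);h,s,vv=[hsv[...,i].astype(int) for i in range(3)]
m=(h<15)&(s>140)&(vv>60)&(d>0)&(W[...,2]>118)&(W[...,2]<136)&(np.hypot(W[...,0]-440,W[...,1]+342)<60)
q=W[m];print(len(q),np.median(q,0),cv2.minAreaRect(q[:,:2].astype(np.float32)))
tgt([441,-343,115],-70.5)
E
```

```text
376 [ 441.96339112 -343.01929116  127.02407201] ((440.9650573730469, -342.769287109375), (40.06583786010742, 8.450210571289062), 19.47639274597168)
at [ 440.  -343.6  205.2] w 59.7 F [0.6 0.6 0.4] t 3.8 xang -70.7
shift [-0.0002 -0.0012  0.0902] rot [ 0.   0.  -0.2]
```

Holder undisturbed and upright.

Request:
jog_arm --deltas '[0.3,0,-0.001,0.045,0,0,0,0.3,0,-0.001,0.09,0,0,0,1,0,-0.001,0.09,0,0,0,1,0,-0.001,0.09,0,0,0,1,0,-0.001,0.09,0,0,0,1,0,-0.001,0.09,0,0,0,1,0,-0.001,0.09,0,0,0,1,0,-0.001,0.09,0,0,0]'

```text
clock: 4.8
tool_pos: [440.9, -343.3, 115.4]
orientation: [[0.331, -0.944, -0.001], [-0.944, -0.331, 0.0], [-0.0, 0.0, -1.0]]
force: [0.3, 0.0, -0.1]
gripper_width: 9.8
```

Request:
jog_arm --deltas '[1,0,0,0,0,0,0,1,0,0,0,0,0,0,1,0,0,0,0,0,0,1,0,0,-0.01,0,0,0,1,0,0,-0.02,0,0,0,1,0,0,-0.02,0,0,0]'

```text
clock: 5.55
tool_pos: [441.5, -343.7, 136.6]
orientation: [[0.331, -0.944, 0.001], [-0.944, -0.331, -0.001], [0.001, -0.001, -1.0]]
force: [-0.5, 0.4, 0.1]
gripper_width: 0.4
```

```bash
python3 - <<'E'
from h import *
im,d,c=grab('scene','s4'); a=cv2.resize(im[230:340,60:190],(520,440))
im,d,c=grab('wrist','w4'); b=im[150:384,130:390]; b=cv2.resize(b,(280,440*1))
cv2.imwrite('pics/f.png',np.hstack([a,b])[:,:,::-1])
print(bot.read_state())
E
```

```text
{'clock': 5.65, 'qpos': array([ 0.57096349,  0.48997208, -0.01552557,  2.04584564,  0.01282483,
        0.60579582, -0.68642284]), 'qd': array([-0.00063265,  0.00812158, -0.00049512,  0.00515426, -0.00011633,
       -0.00047453,  0.00204831]), 'effort': array([ 1.99659867e-02, -6.11113644e+01,  1.10324319e+00, -1.80329293e+01,
       -3.23861965e-02, -1.85302348e-02,  7.48688672e-04]), 'tool_pos': array([ 441.017527  , -343.34563363,  135.75340301]), 'orientation': array([[ 3.31272115e-01, -9.43535258e-01,  5.93170149e-05],
       [-9.43535258e-01, -3.31272117e-01, -3.27335830e-05],
       [ 5.05353628e-05, -4.51239717e-05, -9.99999998e-01]]), 'force': array([-0.60830557,  0.86814922,  0.61355844]), 'moment': array([ 0.02045169, -0.03107968,  0.01048347]), 'gripper_width': 0.012384744030668289}
```

View pics/f.png

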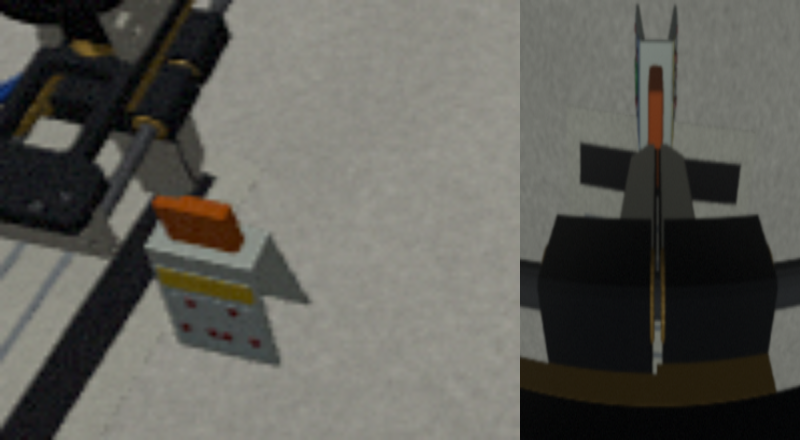

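f.png shows the fingers shut just beyond the base-side end of the fin, not around it. So the real fingertips are offset from the reported TCP, and I need to measure by how much.

```bash
cat >> h.py <<'E'
def wcloud(d,c):
    K=c['mtx'];v,u=np.mgrid[0:384,0:512];x=(u-K[0,2]);y=(v-K[1,2]);r=np.hypot(x,y)+1e-9;th=r/K[0,0]
    P=np.stack([x/r*np.tan(th)*d,y/r*np.tan(th)*d,d],-1);return (P-c['t'])@c['R']
E
python3 - <<'E'
from h import *
s=bot.read_state();R=s['orientation'];p=s['tool_pos'];print(bot.tip_reach)
im,d,c=load('w4');W=wcloud(d,c);T=(W-p)@R
m=(d>0)&(abs(T[...,0])<25)&(W[...,2]>100)&(W[...,2]<260)
hsv=cv2.cvtColor(im,cv2.COLOR_RGB2HSV);m&=hsv[...,1]<90
q=T[m]
for lo in range(-120,35,10):
    a=q[(q[:,2]>=lo)&(q[:,2]<lo+10)]
    if len(a): print('wrist z',lo,len(a),'y pct',np.percentile(a[:,1],[2,50,98]).round(1),'x',np.percentile(a[:,0],[2,98]).round(1))
im,d,c=load('s4');X=cloud('s',d,c);T=(X-p)@R
m=(d>0)&(abs(T[...,0])<80)&(abs(T[...,1])<120)&(X[...,2]>95)&(X[...,2]<300)&(cv2.cvtColor(im,cv2.COLOR_RGB2HSV)[...,1]<90)
q=T[m]
for lo in range(-120,40,10):
    a=q[(q[:,2]>=lo)&(q[:,2]<lo+10)]
    if len(a): print('scene z',lo,len(a),'y pct',np.percentile(a[:,1],[2,50,98]).round(1),'x',np.percentile(a[:,0],[2,98]).round(1))
print('cam pos in tool',(-c['R'].T@c['t']).round(), )
w=load('w4')[2];print(((-w['R'].T@w['t'])-p)@R)
E
```

```text
17.0
wrist z -120 3592 y pct [-37.4 -36.6 -28.9] x [-23.9  24. ]
wrist z -110 1351 y pct [-37.2 -36.6 -35.5] x [-24.  24.]
wrist z -100 6 y pct [6.  7.1 8.2] x [-0.3  3. ]
wrist z -90 4 y pct [6.4 7.1 8.3] x [-0.3  2.8]
wrist z -80 81 y pct [-11.   -8.6  -4.4] x [-0.9  3.9]
wrist z -70 272 y pct [-10.8  -9.9   4.1] x [-13.5  16.4]
wrist z -60 671 y pct [-10.6  -9.9  -7.1] x [-14.   16.8]
wrist z -50 546 y pct [-10.7 -10.1  -8.4] x [-13.7  16.2]
wrist z -40 377 y pct [-10.7 -10.   -8.7] x [-13.1  15.6]
wrist z -30 308 y pct [-10.3  -9.8  -8.1] x [-11.9  15.1]
wrist z -20 61 y pct [-10.2  -9.9  -8.1] x [-7.  9.]
wrist z 0 3 y pct [-1.2 -0.6 -0. ] x [4.7 4.7]
wrist z 10 13 y pct [-19.6 -17.9  -2.4] x [-4.4  5.4]
wrist z 20 7 y pct [-19.7 -19.2 -18.2] x [-4.6  4.9]
wrist z 30 2 y pct [-19.4 -19.2 -19. ] x [-3.9  4.8]
scene z -120 253 y pct [-36.  -29.2  23.7] x [-79.4  72.1]
scene z -110 74 y pct [-36.4 -27.   17.7] x [-79.8  79. ]
scene z -100 5 y pct [-11.9  -6.2  -3.3] x [26.3 28.8]
scene z -80 12 y pct [-10.2   0.3   7.9] x [10.7 18.1]
scene z -70 21 y pct [-9.8 -9.   6.4] x [ 6.4 17.2]
scene z -60 44 y pct [-10.2  -8.5   0.7] x [-15.5  16.3]
scene z -50 54 y pct [-10.2  -8.2   5. ] x [-15.1  16.1]
scene z -40 54 y pct [-10.4  -8.5   7.8] x [-13.9  15.4]
scene z -30 36 y pct [-9.7 -8.7  5.2] x [-14.6  14.1]
scene z -20 7 y pct [-9.1 -8.5 -7.3] x [-6.3  6.7]
scene z 20 1 y pct [19.2 19.2 19.2] x [1.8 1.8]
scene z 30 5 y pct [-15.9  18.   20.4] x [-5.2  2.9]
cam pos in tool [ 901. -563.  845.]
[   1.42370987  -83.83086705 -181.99737107]
```

```bash
python3 - <<'E'
from h import *
s=bot.read_state();R=s['orientation'];p=s['tool_pos']
for n in('w4','s4'):
    im,d,c=load(n);W=wcloud(d,c) if n=='w4' else cloud('s',d,c);T=(W-p)@R
    m=(d>0)&(abs(T[...,0])<20)&(abs(T[...,1])<14)&(T[...,2]>-120)&(T[...,2]<6)
    print(n,np.histogram(T[m][:,2],np.arange(-120,8,4))[0].tolist())
    m&=(T[...,2]>-45)&(T[...,2]<-8); v,u=np.nonzero(m); print(T[m][:,2].max(), T[m].mean(0).round(1))
E
```

```text
w4 [0, 0, 9, 19, 0, 0, 0, 10, 0, 0, 17, 55, 45, 49, 200, 266, 272, 253, 226, 210, 174, 146, 162, 145, 107, 74, 2, 0, 0, 0, 0]
-15.628626555210495 [  1.4  -9.8 -32.8]
s4 [0, 0, 0, 0, 0, 0, 0, 0, 0, 0, 3, 6, 5, 11, 8, 10, 23, 21, 23, 21, 25, 22, 17, 19, 9, 7, 0, 0, 0, 0, 0]
-17.135212066877106 [  3.6  -6.5 -33.3]
```

Both cameras put the fingertips 16.5 mm *above* the reported TCP instead of 17 mm below it, so the reported z is about 33.5 mm too low along the tool. The xy readings agree. From here, tip height = reported z + 16.5. I'll open and descend to a reported z of about 82.

Request:
jog_arm --deltas '[0.45,0,0,0,0,0,0,0.45,0,0,0,0,0,0,0.45,0,0,0,0,0,0,0.45,0,0,0,0,0,0,0.45,0,0,0,0,0,0,0.45,0,0,0.027,0,0,0,0.45,0,0,0.0535,0,0,0,0.45,0,0,0.0535,0,0,0]'

```text
clock: 6.65
tool_pos: [440.1, -342.7, 80.9]
orientation: [[0.331, -0.943, -0.003], [-0.943, -0.331, 0.002], [-0.003, 0.002, -1.0]]
force: [-0.1, 0.7, 0.5]
gripper_width: 51.0
```

Request:
jog_arm --deltas '[1,0,0,0,0,0,0,1,0,0,0,0,0,0,1,0,0,0,0,0,0,1,0,0,0,0,0,0,1,0,0,0,0,0,0,1,0,0,0,0,0,0,1,0,0,0,0,0,0,1,0,0,0,0,0,0]'

```text
clock: 7.65
tool_pos: [440.2, -342.7, 81.1]
orientation: [[0.331, -0.943, -0.002], [-0.943, -0.331, 0.002], [-0.002, 0.002, -1.0]]
force: [-1.3, 0.6, 5.5]
gripper_width: 9.9
```

Request:
jog_arm --deltas '[1,0,0,-0.01,0,0,0,1,0,0,-0.05,0,0,0,1,0,0,-0.1,0,0,0,1,0,0,-0.15,0,0,0,1,0,0,-0.195,0,0,0,1,0,0,-0.195,0,0,0,1,0,0,-0.195,0,0,0]'

```text
clock: 8.52
tool_pos: [440.1, -342.6, 275.6]
orientation: [[0.331, -0.943, -0.003], [-0.943, -0.332, 0.002], [-0.003, 0.002, -1.0]]
force: [-0.3, -0.8, -1.5]
gripper_width: 9.7
```

```bash
python3 - <<'E'
from h import *
tgt([542.5,-25,276],-95)
E
```

```text
at [ 440.1 -342.6  275.6] w 9.7 F [-0.3 -0.8 -1.5] t 8.53 xang -70.6
shift [-2.657e-01 -2.019e-01 -1.000e-04] rot [ 0.2  0.1 24.4]
```

Request:
jog_arm --deltas '[1,-0.03,-0.023,0,0,0,3,1,-0.075,-0.057,0,0,0,7,1,-0.12,-0.091,0,0,0,11,1,-0.165,-0.125,0,0,0,15,1,-0.21,-0.16,0,0,0,19,1,-0.25,-0.19,0,0,0,23,1,-0.2657,-0.2019,0,0.2,0.1,24.4,1,-0.2657,-0.2019,0,0.2,0.1,24.4]'

```text
clock: 9.52
tool_pos: [541.9, -23.4, 274.2]
orientation: [[-0.084, -0.996, -0.003], [-0.996, 0.084, 0.001], [-0.001, 0.003, -1.0]]
force: [-1.1, 0.3, -1.5]
gripper_width: 9.9
```

```bash
python3 - <<'E'
from h import *
tgt([542.5,-25,276],-95)
s=bot.read_state();p=s['tool_pos'];R=s['orientation']
for n in('wrist','scene','top'):
    im,d,c=grab(n,n+'5');W=wcloud(d,c) if n=='wrist' else cloud(n,d,c)
    hsv=cv2.cvtColor(im,cv2.COLOR_RGB2HSV);h,s_,vv=[hsv[...,i].astype(int) for i in range(3)]
    m=(h<15)&(s_>140)&(vv>50)&(d>0)&(np.hypot(W[...,0]-p[0],W[...,1]-p[1])<60)&(W[...,2]>200)
    q=W[m]; 
    if len(q)>3: print(n,'fin',len(q),q.mean(0).round(1),'z',np.percentile(q[:,2],[2,98]).round(1),cv2.minAreaRect(q[:,:2].astype(np.float32)))
    m=(d>0)&(W[...,2]>148)&(W[...,2]<165)&(abs(W[...,0]-542)<85)&(abs(W[...,1]+25)<25); q=W[m]
    if len(q)>8:
        xy=q[:,:2].astype(np.float32); l=cv2.fitLine(xy,cv2.DIST_HUBER,0,.01,.01).ravel(); print(n,'bar',len(q),l.round(3),np.degrees(np.arctan(l[1]/l[0])),'y at 542',l[3]+(542.5-l[2])*l[1]/l[0],'x range',xy[:,0].min(),xy[:,0].max())
    if n=='wrist':w=im
    if n=='scene':sc=im
cv2.imwrite('pics/g.png',np.hstack([cv2.resize(w,(480,360)),cv2.resize(sc[80:260,180:330],(300,360))])[:,:,::-1])
E
```

```text
at [541.9 -23.4 274.2] w 9.9 F [-1.1  0.3 -1.5] t 9.53 xang -94.8
shift [ 0.0016 -0.0007 -0.0018] rot [0.2 0.  0.2]
wrist fin 1202 [546.1 -24.5 319.3] z [306.4 321.1] ((543.484130859375, -24.376863479614258), (9.800176620483398, 39.556278228759766), 84.84564208984375)
wrist bar 897 [ 9.96000e-01 -8.50000e-02  5.74353e+02 -2.75450e+01] -4.8528943 y at 542 -24.840487 x range 532.3969 613.34143
scene fin 100 [555.6 -28.  306.8] z [287.6 322.2] ((550.5010375976562, -33.393409729003906), (28.987152099609375, 19.529386520385742), 74.65196228027344)
scene bar 290 [ 9.97000e-01 -7.80000e-02  5.39387e+02 -2.62120e+01] -4.47306 y at 542 -26.456055 x range 463.57388 611.9575
```

View pics/g.png

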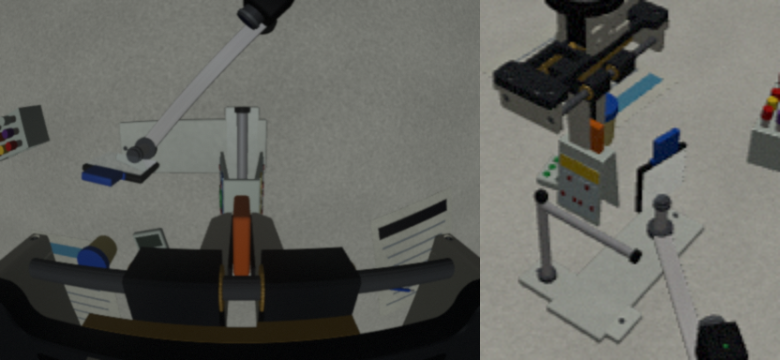

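Fin and bar are aligned within about 1 mm (g.png: bar at (242,140), fin over it at (240,240), mark leaf towards the mirror). Lowering.

Request:
jog_arm --deltas '[1,0.001,-0.001,0.02,0.2,0,0,1,0.001,-0.001,0.045,0.2,0,0,1,0.001,-0.001,0.07,0.2,0,0,1,0.001,-0.001,0.09,0.2,0,0,1,0.001,-0.001,0.105,0.2,0,0,1,0.001,-0.001,0.115,0.2,0,0,1,0.001,-0.001,0.121,0.2,0,0,1,0.001,-0.001,0.121,0.2,0,0]'

```text
clock: 10.68
tool_pos: [542.5, -27.4, 154.0]
orientation: [[-0.089, -0.996, 0.002], [-0.996, 0.089, -0.0], [-0.0, -0.002, -1.0]]
force: [0.4, 1.7, -2.2]
gripper_width: 10.2
```

Request:
jog_arm --deltas '[1,-0.002,0,0.003,0,0,0,1,-0.002,0,0.005,0,0,0,1,-0.002,0,0.005,0,0,0]'

```text
clock: 11.05
tool_pos: [542.7, -25.6, 149.1]
orientation: [[-0.089, -0.996, 0.002], [-0.996, 0.089, -0.0], [0.0, -0.002, -1.0]]
force: [0.6, 1.4, -1.0]
gripper_width: 9.9
```

```bash
python3 - <<'E'
from h import *
tgt([542.5,-25,149],-95)
p=bot.read_state()['tool_pos']
for n in('wrist','scene'):
    im,d,c=grab(n,n+'6');W=wcloud(d,c) if n=='wrist' else cloud(n,d,c)
    hsv=cv2.cvtColor(im,cv2.COLOR_RGB2HSV);h,s_,vv=[hsv[...,i].astype(int) for i in range(3)]
    m=(h<15)&(s_>140)&(vv>50)&(d>0)&(np.hypot(W[...,0]-p[0],W[...,1]-p[1])<40)&(W[...,2]>160); q=W[m]
    print(n,'fin',len(q),q.mean(0).round(1),'z',np.percentile(q[:,2],[2,98]).round(1),cv2.minAreaRect(q[:,:2].astype(np.float32)))
tgt([542.5,-25,149],-95)
E
```

```text
at [542.7 -25.6 149.1] w 9.9 F [ 0.6  1.4 -1. ] t 11.05 xang -95.1
shift [-0.0006  0.0002  0.0001] rot [-0.1 -0.  -0.1]
wrist fin 1170 [546.2 -26.7 194.5] z [192.1 196.1] ((544.2496337890625, -26.594707489013672), (9.781548500061035, 39.248531341552734), 84.6587905883789)
scene fin 77 [556.5 -28.3 182.8] z [163.7 197. ] ((553.86865234375, -25.530799865722656), (12.051607131958008, 17.01315689086914), 84.19145202636719)
at [542.7 -25.6 149.1] w 10.1 F [ 0.1 -0.3 -1.1] t 11.15 xang -95.1
shift [-0.0006  0.0002  0.0001] rot [-0.1  0.  -0.1]
```

The fin top is at 195 mm, which is exactly the hung height. Lower 1 mm, then release.

Request:
jog_arm --deltas '[1,0,0,0.002,0,0,0,1,0,0,0.002,0,0,0,0.8,0,0,0.002,0,0,0,0.8,0,0,0.002,0,0,0,0.6,0,0,0.002,0,0,0,0.6,0,0,0.002,0,0,0,0.6,0,0,0.002,0,0,0,0.6,0,0,0.002,0,0,0]'

```text
clock: 12.15
tool_pos: [542.7, -25.6, 147.0]
orientation: [[-0.089, -0.996, 0.002], [-0.996, 0.089, -0.0], [-0.0, -0.002, -1.0]]
force: [0.4, -0.1, -0.0]
gripper_width: 37.0
```

Request:
jog_arm --deltas '[0.6,0,0,-0.01,0,0,0,0.6,0,0,-0.03,0,0,0,0.6,0,0,-0.07,0,0,0,0.6,0,0,-0.12,0,0,0,0.6,0,0,-0.12,0,0,0,0.6,0,0,-0.12,0,0,0]'

```text
clock: 12.9
tool_pos: [542.2, -25.6, 267.2]
orientation: [[-0.089, -0.996, 0.002], [-0.996, 0.089, -0.0], [-0.0, -0.002, -1.0]]
force: [0.4, 1.4, -0.4]
gripper_width: 37.3
```

```bash
python3 - <<'E'
from h import *
tgt([556,134.5,230],-15.5)
p=bot.read_state()['tool_pos']
for n in('wrist','scene'):
    im,d,c=grab(n,n+'7');W=wcloud(d,c) if n=='wrist' else cloud(n,d,c)
    hsv=cv2.cvtColor(im,cv2.COLOR_RGB2HSV);h,s_,vv=[hsv[...,i].astype(int) for i in range(3)]
    m=(h<15)&(s_>140)&(vv>50)&(d>0)&(np.hypot(W[...,0]-543,W[...,1]+25)<60)&(W[...,2]>150); q=W[m]
    print(n,'fin',len(q),q.mean(0).round(1),'z',np.percentile(q[:,2],[2,98]).round(1),cv2.minAreaRect(q[:,:2].astype(np.float32)))
    m=(h>100)&(h<130)&(s_>110)&(d>0)&(np.hypot(W[...,0]-556,W[...,1]-134)<40)&(W[...,2]>186)&(W[...,2]<198); q=W[m]
    if len(q)>5: print(n,'handle',len(q),q.mean(0).round(1),cv2.minAreaRect(q[:,:2].astype(np.float32)))
    if n=='wrist':w=im
    else: sc=im
cv2.imwrite('pics/i.png',np.hstack([cv2.resize(w,(480,360)),cv2.resize(sc[80:260,180:330],(300,360))])[:,:,::-1])
E
```

```text
at [542.2 -25.6 267.2] w 37.3 F [ 0.4  1.4 -0.4] t 12.9 xang -95.1
shift [-0.1607  0.0005  0.0373] rot [ -0.1  -0.1 -79.6]
wrist fin 473 [546.2 -28.3 193.1] z [179.3 196. ] ((544.16748046875, -28.008609771728516), (9.264066696166992, 39.227725982666016), 85.30806732177734)
wrist handle 330 [558.3 131.8 191.2] ((557.872802734375, 132.9599609375), (38.190494537353516, 9.448606491088867), 74.29556274414062)
scene fin 172 [545.  -29.9 182.8] z [162.9 196.7] ((543.0625610351562, -28.345956802368164), (11.166841506958008, 38.507320404052734), 87.70689392089844)
scene handle 54 [556.9 134.4 190.4] ((557.530029296875, 135.38494873046875), (40.49603271484375, 10.341609954833984), 76.83489990234375)
```

View pics/i.png

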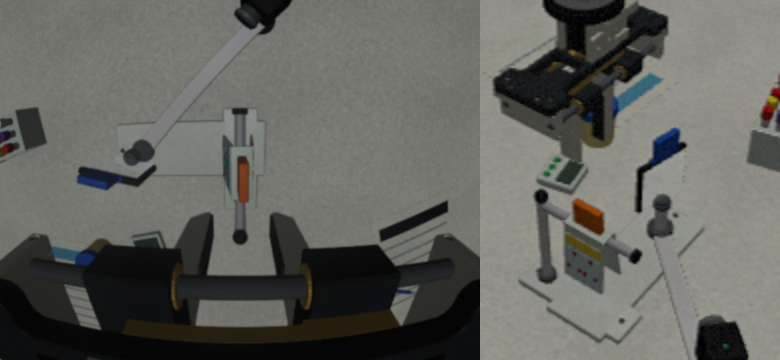

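The holder hangs on the bar (i.png: fin at (243,180), the mark leaf on the mirror side). Next, the mirror handle.

Request:
jog_arm --deltas '[0.5,-0.02,0,0,0,0,-10,0.5,-0.04,0,0,0,0,-20,0.5,-0.06,0,0,0,0,-30,0.5,-0.08,0,0,0,0,-40,0.5,-0.1,0,0.01,0,0,-50,0.5,-0.12,0,0.02,0,0,-60,0.5,-0.145,0,0.03,0,0,-70,0.5,-0.161,0,0.037,0,0,-79.6]'

```text
clock: 14.0
tool_pos: [555.3, 135.9, 227.4]
orientation: [[0.965, -0.261, -0.002], [-0.261, -0.965, -0.0], [-0.002, 0.001, -1.0]]
force: [-0.1, 0.5, 0.4]
gripper_width: 46.5
```

```bash
python3 - <<'E'
from h import *
tgt([556.5,134.3,147],-15.5)
for n in('wrist','top','scene'):
    im,d,c=grab(n,n+'8');W=wcloud(d,c) if n=='wrist' else cloud(n,d,c)
    hsv=cv2.cvtColor(im,cv2.COLOR_RGB2HSV);h,s_,vv=[hsv[...,i].astype(int) for i in range(3)]
    m=(h>100)&(h<130)&(s_>110)&(d>0)&(np.hypot(W[...,0]-556,W[...,1]-134)<40)&(W[...,2]>186)&(W[...,2]<198); q=W[m]
    if len(q)>5: print(n,'handle',len(q),q.mean(0).round(1),cv2.minAreaRect(q[:,:2].astype(np.float32)))
    m=(vv<70)&(d>0)&(W[...,2]>130)&(W[...,2]<145)&(abs(W[...,0]-738)<50)&(abs(W[...,1]+68)<60);q=W[m]
    if len(q)>5: print(n,'camtop',len(q),np.median(q,0),cv2.minAreaRect(q[:,:2].astype(np.float32)))
    if n!='wrist':
        m=(h>40)&(h<85)&(s_>100)&(d>0)&(np.hypot(W[...,0]-543,W[...,1]+10)<40);q=W[m]
        if len(q): print(n,'mark',len(q),q.mean(0))
E
```

```text
at [555.3 135.9 227.4] w 46.5 F [-0.1  0.5  0.4] t 14.0 xang -15.1
shift [0.0018 0.0011 0.0804] rot [0.  0.1 0.4]
wrist handle 566 [557.8 136.5 191.6] ((557.3659057617188, 135.17044067382812), (39.53723907470703, 9.253625869750977), 72.97710418701172)
wrist camtop 60 [749.906452   -90.7867158  137.31696172] ((753.0015258789062, -72.82133483886719), (16.881473541259766, 61.05198669433594), 0.19161874055862427)
top camtop 230 [743.30173322 -74.87766207 136.92803149] ((738.1114501953125, -68.81489562988281), (44.52487564086914, 63.83393478393555), 43.79334259033203)
top mark 9 [544.27449342  -6.93963422 112.61005237]
scene handle 55 [557.2 134.  190.9] ((556.568603515625, 134.19662475585938), (41.57305145263672, 11.607444763183594), 72.8846664428711)
scene camtop 427 [745.11129119 -76.92579931 137.52758328] ((741.5407104492188, -70.95272064208984), (45.88609313964844, 61.262962341308594), 42.2608528137207)
```

Lens bearing is about -47.9° and mark bearing -95.1° (mark measured at 544,-7,113, as expected), so the glass normal should be at about -71.5°. Descend and grip.

Request:
jog_arm --deltas '[0.5,0.002,0.001,0.04,0,0,0.8,0.5,0.002,0.001,0.08,0,0,0.8,0.5,0.002,0.001,0.08,0,0,0.8,1,0.002,0.001,0.08,0,0,0.8,1,0.002,0.001,0.08,0,0,0.8,1,0.002,0.001,0.08,0,0,0.8,1,0.002,0.001,0.08,0,0,0.8,1,0.002,0.001,0.08,0,0,0.8]'

```text
clock: 15.15
tool_pos: [555.9, 133.8, 148.4]
orientation: [[0.959, -0.282, -0.004], [-0.282, -0.959, -0.0], [-0.003, 0.001, -1.0]]
force: [-5.5, 0.2, 6.9]
gripper_width: 9.7
```

Request:
jog_arm --deltas '[1,0,0,0,0,0,0,1,0,0,0,0,0,0,1,0,0,0,0,0,0,1,0,0,0,0,0,0]'

```text
clock: 15.65
tool_pos: [555.8, 133.8, 148.4]
orientation: [[0.959, -0.282, -0.004], [-0.282, -0.959, -0.0], [-0.003, 0.001, -1.0]]
force: [-1.1, 0.5, 1.4]
gripper_width: 9.9
```

Request:
jog_arm --deltas '[1,0,0,0,0,0,5,1,0,0,0,0,0,13,1,0,0,0,0,0,21,1,0,0,0,0,0,29,1,0,0,0,0,0,37,1,0,0,0,0,0,45,1,0,0,0,0,0,52,1,0,0,0,0,0,55.1]'

```text
clock: 16.65
tool_pos: [554.6, 134.9, 148.4]
orientation: [[0.317, -0.949, -0.005], [-0.949, -0.317, 0.0], [-0.002, 0.005, -1.0]]
force: [-4.8, 3.1, 2.6]
gripper_width: 10.0
```

Request:
jog_arm --deltas '[1,0,0,0,0,0,0,1,0,0,0,0,0,0,1,0,0,0,0,0,0,1,0,0,0,0,0,0]'

```text
clock: 17.15
tool_pos: [554.6, 134.9, 148.4]
orientation: [[0.317, -0.948, -0.005], [-0.948, -0.317, 0.0], [-0.002, 0.005, -1.0]]
force: [-1.8, 2.0, 0.9]
gripper_width: 10.2
```

```bash
python3 - <<'E'
from h import *
tgt([556.5,134.3,148],-71.5)
for n in('wrist','top','scene'):
    im,d,c=grab(n,n+'9');W=wcloud(d,c) if n=='wrist' else cloud(n,d,c)
    hsv=cv2.cvtColor(im,cv2.COLOR_RGB2HSV);h,s_,vv=[hsv[...,i].astype(int) for i in range(3)]
    for nm,m in(('handle',(h>100)&(h<130)&(s_>110)&(W[...,2]>186)&(W[...,2]<198)),('frame',(vv<75)&(W[...,2]>146)&(W[...,2]<158))):
        q=W[m&(d>0)&(np.hypot(W[...,0]-556,W[...,1]-134)<55)]
        if len(q)>5: print(n,nm,len(q),q.mean(0).round(1),cv2.minAreaRect(q[:,:2].astype(np.float32)))
    m=(h<15)&(s_>140)&(vv>50)&(d>0)&(np.hypot(W[...,0]-543,W[...,1]+25)<60)&(W[...,2]>150); q=W[m]
    if len(q)>5: print(n,'fin',len(q),q.mean(0).round(1),np.percentile(q[:,2],98),cv2.minAreaRect(q[:,:2].astype(np.float32)))
    m=(h>40)&(h<85)&(s_>100)&(d>0)&(np.hypot(W[...,0]-543,W[...,1]+10)<40)&(W[...,2]>80);q=W[m]
    if len(q): print(n,'mark',len(q),q.mean(0))
    if n=='wrist':w=im
    if n=='scene':sc=im
cv2.imwrite('pics/j.png',np.hstack([cv2.resize(w,(480,360)),cv2.resize(sc[80:260,180:330],(300,360))])[:,:,::-1])
E
```

```text
at [554.6 134.9 148.4] w 10.2 F [-1.8  2.   0.9] t 17.15 xang -71.5
shift [ 0.0012 -0.0017  0.0004] rot [ 0.3  0.1 -0. ]
wrist handle 1247 [560.1 135.4 191.7] ((558.0048828125, 134.6410369873047), (40.023277282714844, 10.807787895202637), 20.331472396850586)
wrist frame 700 [583.3 148.6 151.9] ((556.7828979492188, 139.33262634277344), (84.89865112304688, 10.90029525756836), 17.545108795166016)
wrist fin 215 [534.5 -22.  174.6] 183.22248738467502 ((536.5718383789062, -22.097843170166016), (4.036457061767578, 22.952077865600586), 86.18470764160156)
wrist mark 194 [546.09220527  -5.33357149 112.83601766]
top fin 36 [539.8 -26.6 188.5] 197.65140469045716 ((541.445068359375, -27.13299560546875), (8.850400924682617, 36.12244415283203), 83.58148193359375)
top mark 9 [544.24543756  -6.92508475 113.21135632]
scene frame 77 [556.3 138.6 152.1] ((554.9811401367188, 139.20359802246094), (83.17637634277344, 12.138946533203125), 20.183795928955078)
scene fin 168 [545.1 -29.8 182.6] 196.5294831358567 ((543.2904663085938, -28.256500244140625), (12.353537559509277, 38.109962463378906), 88.34307098388672)
```

View pics/j.png

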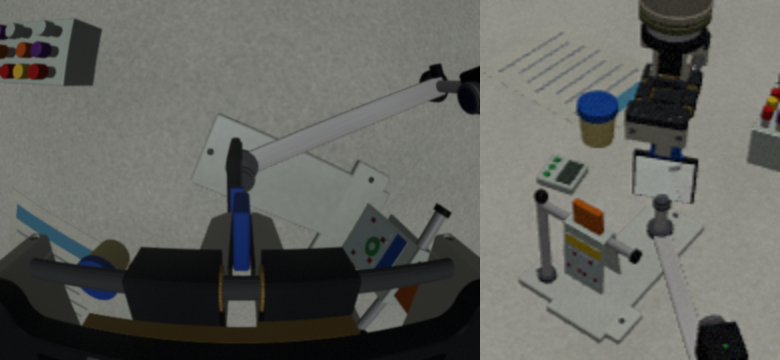

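j.png shows the handle pinched (240,220) and the glass turned. The green mark hangs at (373,245), and the cup, timer and rack look undisturbed. The mirror frame measures a normal of -70 to -72.5° against a target of about -71.4°. Handing in.

```bash
python3 -c "
from bench import bot
s=bot.read_state();print(s['clock'],s['gripper_width'],s['qd'].round(4));print(bot.job_done())"
```

```text
17.3 9.79815718118868 [-0.0005  0.001  -0.0019 -0.0001 -0.0015 -0.0002 -0.0015]
the job is handed in; nothing more can be done
None
```

The holder hangs on the bar with the green mark facing the mirror. I handed the job in at 17.3 s, with the gripper still holding the mirror handle at the computed angle. No verdict was reported, and I could not look through the stand's camera, so the mirror angle is checked by geometry only.

- **Early misses:** two attempts to grip the holder closed above it without moving it. Both cameras showed the fingertips about 33.5 mm higher than the reported tool position and the stated 17 mm tip reach imply. I corrected for that by measurement from then on.
- **Holder:** the fin top measured 195–197 mm high, as it should when hung, and the fin was about 3 mm off the bar line. The mark measured (544, -7, 113) mm, within about 3 mm of where it should be.
- **Mirror:** the tool held the glass normal at -71.5°, against a target of about -71.4° from the measured lens and mark directions. The frame and handle fits scatter from -69.7° to -72.5°, so I estimate the sight line passes within 10 mm of the mark (limit 18 mm).
- **Grip and bystanders:** the fingers were 9.8 mm apart on the 10 mm handle and the arm was still. The cup, timer and rack looked undisturbed in the last pictures; I did not measure them.

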